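# Right the toppled brush pot on the seal carver's board

### The job

The square wooden brush pot has toppled over on the carving board. Stand it back up on its foot, letting it down gently under control rather than letting it drop, and leave it standing tucked into the corner where the board's back and left fences meet, two of its sides flush against the two fences. Let go of it and leave everything else on the bench where it is.

Things in the scene. Friction and masses are not known exactly. Their poses are not given: they have to be found in the camera images.
- pot: Loose, empty, square dark red rosewood brush pot: 92 x 92 mm, 105 mm tall, walls 7 mm, floor 9 mm, mouth 78 x 78 mm. About 0.36 kg, centre of mass 44 mm above its foot. It lies on a side on the board, mouth roughly to the right (-y). Origin: centre of the foot's underside; z points along its axis out of the mouth (up when it stands), x and y square to its sides
- board: Fixed carving board: dark green slate 400 mm (x) by 520 mm (y), top 10 mm above the table. A wooden fence 16 mm thick, its top 30 mm above the slate, runs along the back edge (inner face at x = +185 mm) and the left edge (inner face at y = +250 mm). Origin: centre of the slab's underside; x away from the robot, y left, z up
- home (a point): Point on the slate in the fence corner: where the centre of the pot's foot comes to be when two sides of the pot are flush against both fences (46 mm from each fence). Axes as the board's
- seal_red: Bystander: dark red stone seal, 36 x 36 x 80 mm, standing on the table to the right of the board. Origin: centre of its underside, z up
- seal_pale: Bystander: pale yellow stone seal with a domed head, 40 x 40 x 88 mm, standing on the board in its front left corner. Origin: centre of its underside, z up
- knife: Bystander: carving knife, black bound handle and steel blade, 164 mm long, 9 mm thick, lying on the board along its front edge. Origin: on its underside, about mid-length, x along the blade
- paste_box: Bystander: round white and blue porcelain box, 96 mm across, 47 mm tall, on the table to the left of the board. Origin: centre of its underside
- brocade_box: Bystander: yellow brocade box with a dark red band, 109 x 89 x 62 mm, on the table to the left of the board. Origin: centre of its underside
- seal_bed: Bystander: wooden seal-holding clamp with a green stone in it, 220 x 85 x 56 mm with its brass screw, on the table to the right of the board. Origin: centre of the underside of its base
- brush: Bystander: blue brush about 170 mm long, lying on the table to the right of the board. Origin: on its underside
Things that resemble listed ones, but are neither listed nor needed, are in the scene too. There is more than one size of the pot; the job needs the largest.

How it is judged:
By the outcome, as a careful person would: the job done as asked, in the order asked, and still so for the second after the job is handed in, with the robot touching nothing.
It also fails if it takes over 72 s, if anything falls off the work surface, if the arm or the gripper's body presses on something with over 40 N, if the wrist force passes 120 N, or if a joint passes its speed limit or range.

### The arm

A 6-joint arm with a two-finger parallel gripper is mounted at the origin on the work surface. World frame = base frame: x ahead of the robot, y to its left, z up, the work surface at z = 0. Lengths are in m, angles in rad, forces in N, time in s.
With the tool pointing down it reaches from about 0.35 to 0.775 m from the base axis. Payload 5.5 kg.
Tool frame: the origin (TCP) lies on the centre line of the jaws, within the pads' length; the fingertips stand 11 mm ahead of it and the grasp point (between the pads) lies 8 mm behind it; z points along the fingers, y is the line along which they close (so a half turn about z gives the same grasp; the last joint's range is limited). The gripper opens to 85 mm and grips with 20 to 120 N. Pads are 22 mm wide; open, the fingers measure 114 mm over their backs; the gripper's body (76 mm by 85 mm) begins 54 mm behind the grasp point. The pads swing forward as they close: fully open they stand 13 mm farther back than shut.
Start: joints at [-1.296, 0.313, 0.046, 1.304, 0, 1.431], TCP at [0.232, -0.526, 0.204] pointing down, gripper open.
Joint ranges: [-2.76, 2.76], [-0.86, 1.69], [-1.03, 1.26], [-2.2, 2.34], [-1.47, 1.5], [-3.14, 3.14]. Speed limits (rad/s): [2.57, 2.57, 3.14, 3.14, 3.14, 3.14].

### API

Orientations are given as a unit quaternion [w, x, y, z].
In Python, from workcell import get_state, eyes, env gives the robot as it stands.
- The arm moves only by the shell command python3 -m inch 'ROWS' [OPENING] [FORCE]. ROWS is JSON, one flat list of numbers, 4 for each row, row after row: the shift along the tool's x, y, z in cm, then the turn about the tool's z in rad. A call has exactly 5 rows; each row shifts and turns the commanded pose from where the row before left it, along the tool's axes as they then stand; what a row does not reach is not made up. A row lasts 1/12 s, in which the tool goes at most 41.7 mm and 7.16 degrees, less where a joint would pass 70% of its speed; a pose out of reach is approached as far as the arm can. A call is refused whole if a number of a shift passes 4.17 or a number of a turn 0.125, either way. A call with a gripper value outside its range is refused whole. OPENING is the opening, from -1 (shut) to 1 (fully open), set as the call begins (- or left out, the last holds). The fingers move at their own pace and stop on an object; FORCE is the grip in N (left out, the last holds). Time passes only in rows, so rows that do not move let the fingers close, or fill a call up. It gives the time, the measured TCP pose, the force, the opening and the grip force at its end, in the units of the state.
- get_state(): the state, without advancing time (a new reading comes with each control period).
- eyes.read_camera(name): name is "scene" or "top" or "wrist"; returns the picture (480x640x3 uint8, red, green, blue); there is no depth.
- eyes.camera_info(name): a dict with "fovy" (degrees; the focal length in pixels is half the picture's height over the tangent of half this angle, whatever the lens; pixels are square), "cx", "cy" (the principal point, pixels), "xyz" and "orientation" of the camera in the world. Camera axes: x right, y down, z forward; pixel columns grow to the right and rows downward; lengths in m; the calibration is good to about 2 mm. A picture is of the moment at which its call begins: read the wrist's pose just before it. camera_info takes no time and is no camera call; for the wrist camera it gives the pose at the moment of the call.
- env.hand_in(): hands the job in; it is judged then, once.
The state is a dict: "clock": time; "joint_pos": joint angles; "qvel": joint speeds; "tau": joint torques, N m; "tcp_pos": TCP position; "orientation": TCP orientation; "wrist_force": force on the tool from outside, world axes, zero at the start; "ft_torque": the same for the moment, N m; "finger_gap": finger opening in m; "grip_force": force on a finger pad.
Only numpy, scipy, OpenCV 4.12 (cv2) and the standard library are available. Lean on these libraries where they do the work, as an engineer would, in place of code of your own. Each camera call takes 0.05 s, during which the arm holds its last target. There are 200 camera calls.

## Working session

There is one attempt and no reset: what is moved stays moved. The work goes in short steps, Python scripts to look and compute and a shell command to move; the robot and the scene stay as the last step left them, time stands still between calls to the robot, and variables do not carry over. Pictures are saved under pics/ and viewed, at most 10 in all, crops included, and the job is handed in when it is done.

```bash
ls; mkdir -p pics; cat > h.py <<'E'
import numpy as np, cv2
from scipy.spatial.transform import Rotation as R
from workcell import get_state, eyes, env
def rot(q): return R.from_quat([q[1],q[2],q[3],q[0]])
def ray(info,u,v):
    f=240/np.tan(np.radians(info['fovy'])/2)
    d=rot(info['orientation']).apply([(u-info['cx'])/f,(v-info['cy'])/f,1]); return np.array(info['xyz']),d
def onz(info,u,v,z):
    o,d=ray(info,u,v); return o+d*(z-o[2])/d[2]
def proj(info,p):
    f=240/np.tan(np.radians(info['fovy'])/2)
    c=rot(info['orientation']).inv().apply(np.array(p)-info['xyz']); return f*c[0]/c[2]+info['cx'],f*c[1]/c[2]+info['cy']
def save(n,im,k=1):
    cv2.imwrite('pics/'+n,cv2.resize(im[:,:,::-1],None,fx=k,fy=k,interpolation=cv2.INTER_CUBIC))
E
python3 - <<'E'
from h import *
for n in('scene','top'):
    im=eyes.read_camera(n); save(n+'0.png',im); np.save(n+'0.npy',im); print(n,eyes.camera_info(n))
print(get_state())
E
```

```text
pics
scene {'fovy': 54.165677989699866, 'cx': 322.7009860630821, 'cy': 236.18940134631214, 'xyz': array([ 1.08364346, -0.12675958,  0.996869  ]), 'orientation': array([-0.22294849,  0.73346942,  0.61107603, -0.19723759])}
top {'fovy': 43.831668121901416, 'cx': 315.10845698916154, 'cy': 247.00880480193035, 'xyz': array([ 0.23907986, -0.03309326,  1.78308037]), 'orientation': array([ 0.04648146, -0.69954733,  0.7118417 , -0.04188567])}
{'clock': 0.1, 'joint_pos': array([-1.29557575e+00,  3.13930533e-01,  4.51313626e-02,  1.30361703e+00,
        4.04212156e-05,  1.43124528e+00]), 'qvel': array([-3.18437442e-05, -7.94804003e-04,  4.33890255e-03,  4.75307083e-04,
       -1.27669311e-03, -7.60011492e-04]), 'tau': array([ 2.70045253e-03, -4.81728888e+01,  2.99242973e+01,  1.27294331e-02,
       -9.99825784e-05,  7.41355244e-07]), 'tcp_pos': array([ 0.23160981, -0.52575944,  0.20271097]), 'orientation': array([-8.09445676e-04,  9.78572208e-01,  2.05902349e-01, -3.47357462e-05]), 'wrist_force': array([-0.91872712,  0.42534633,  0.0132048 ]), 'ft_torque': array([-0.02325386, -0.00586998, -0.00790695]), 'grip_force': 0.0, 'finger_gap': 0.0855621219482859}
```

View pics/scene0.png

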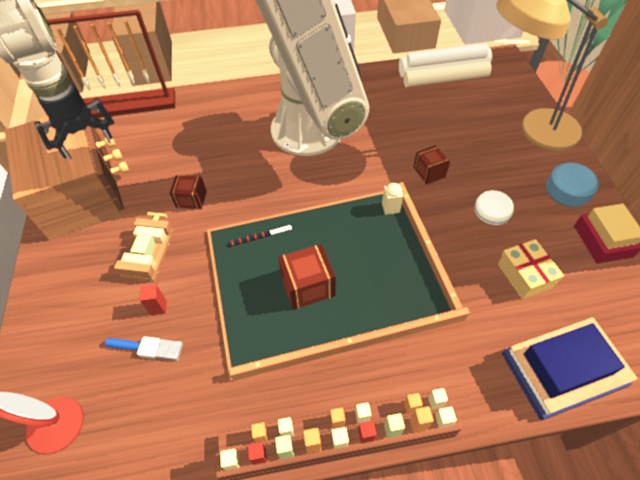

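View pics/top0.png

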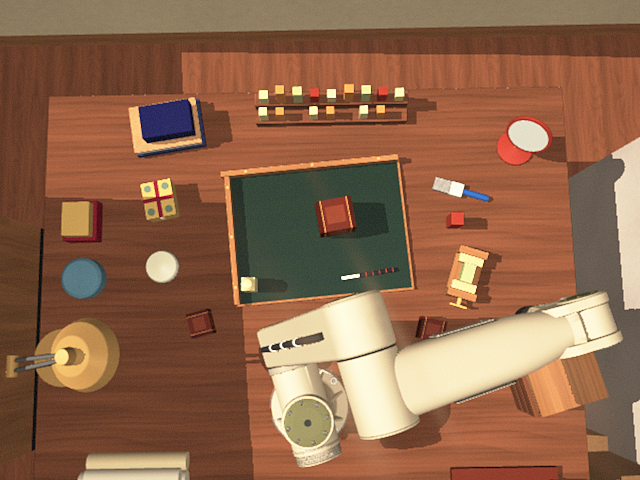

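Candidates for the pot (scene view): the one on the board at (307,276), and two on the table at (187,190) and (431,163). The first is the largest and the only one on the board, mouth toward −y, so it fits. I'll confirm it in a crop and measure it.

```bash
python3 - <<'E'
from h import *
t=np.load('top0.npy'); s=np.load('scene0.npy')
a=cv2.resize(t[150:315,210:425],None,fx=3.7,fy=3.7,interpolation=cv2.INTER_CUBIC)[:,:,::-1][:600,:795]
b=cv2.resize(s[225:325,255:365],None,fx=3,fy=3,interpolation=cv2.INTER_CUBIC)[:,:,::-1]
cv2.imwrite('pics/cropt.png',a); 
cv2.imwrite('pics/crops.png',cv2.resize(s[225:325,255:365],None,fx=6,fy=5.5,interpolation=cv2.INTER_CUBIC)[:,:,::-1])
E
```

```text
(no output)
```

View pics/cropt.png

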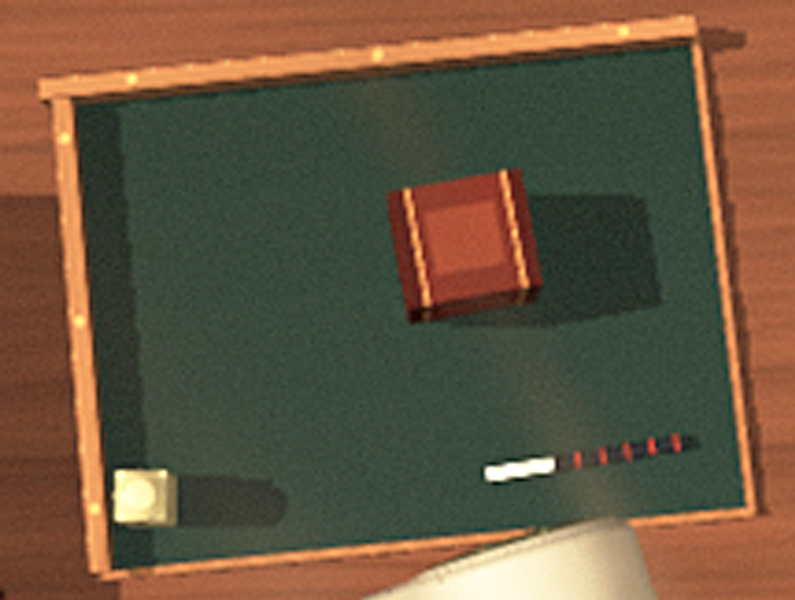

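View pics/crops.png

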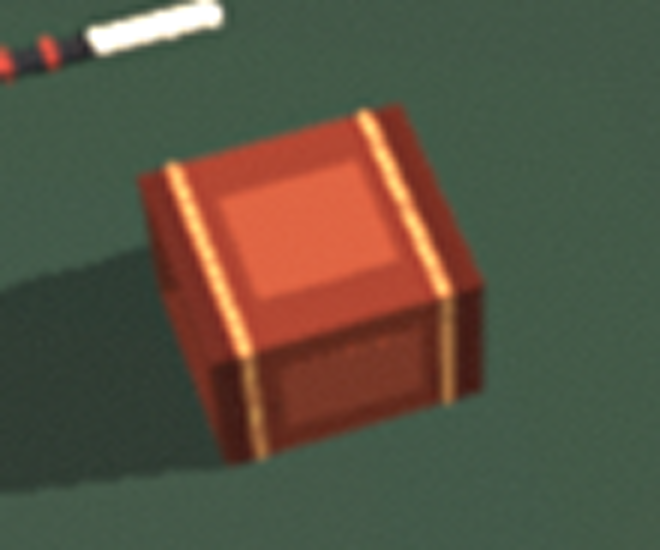

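The enlarged crops confirm the pot: the largest of the three, mouth to the −y side, top-face corners at crop (388,190), (522,170), (541,287) and (410,308).

```bash
python3 - <<'E'
from h import *
T=eyes.camera_info('top');S=eyes.camera_info('scene')
tp=[(388,190),(522,170),(541,287),(410,308)]; tp=[(u/3.7+210,v/3.7+150) for u,v in tp]
sp=[(485,283),(213,368),(138,178),(405,103)]; sp=[(u/6+255,v/5.5+225) for u,v in sp]
for a,b in zip(tp,sp): print(onz(T,*a,.102).round(3),onz(S,*b,.102).round(3))
P={}
for n,I in(('t',T),('s',S)):
    P[n]=np.array([onz(I,*a,.102)[:2] for a in (tp if n=='t' else sp)])
    p=P[n]; print('sides',[np.linalg.norm(p[i]-p[(i+1)%4]).round(3) for i in range(4)],'centre',p.mean(0).round(4),'axis deg',np.degrees(np.arctan2(*(p[1]+p[2]-p[0]-p[3])[::-1])).round(2), 'xside deg',np.degrees(np.arctan2(*(p[0]+p[1]-p[2]-p[3])[::-1])).round(2))
# slate edges in top image
im=np.load('top0.npy').astype(int); g=(im[:,:,1]>im[:,:,0]+4)
def fit(pts,z):
    q=np.array([onz(T,u,v,z)[:2] for u,v in pts]); vx=cv2.fitLine(q.astype(np.float32),cv2.DIST_HUBER,0,1e-4,1e-4).ravel(); return vx
back=[(u,np.where(g[150:300,u])[0][0]+149.5) for u in range(250,390,4)]
left=[(np.where(g[v,215:300])[0][0]+214.5,v) for v in range(185,272,4)]
right=[(np.where(g[v,350:430])[0][-1]+350.5,v) for v in range(185,272,4)]
b=fit(back,.01);l=fit(left,.01);r=fit(right,.01)
def inter(a,b):
    t=np.linalg.solve(np.array([a[:2],-b[:2]]).T,b[2:]-a[2:]); return a[2:]+t[0]*a[:2]
c=inter(b,l);c2=inter(b,r)
for q in (b,l,r): print(np.degrees(np.arctan2(q[1],q[0])).round(2),q[2:].round(4))
print('corner',c,'right',c2,np.linalg.norm(c-c2),'expect ~.51')
E
```

```text
[ 0.582 -0.025  0.102] [ 0.583 -0.024  0.102]
[ 0.596 -0.13   0.102] [ 0.603 -0.127  0.102]
[ 0.504 -0.142  0.102] [ 0.511 -0.142  0.102]
[ 0.49  -0.041  0.102] [ 0.493 -0.037  0.102]
sides [np.float64(0.105), np.float64(0.093), np.float64(0.102), np.float64(0.094)] centre [ 0.5432 -0.0845] axis deg -82.13 xside deg 8.54
sides [np.float64(0.105), np.float64(0.093), np.float64(0.106), np.float64(0.091)] centre [ 0.5475 -0.0825] axis deg -79.9 xside deg 9.15
-85.38 [ 0.6981 -0.0278]
4.69 [0.5594 0.2195]
4.58 [ 0.5329 -0.289 ]
corner [0.6773192  0.22917542] right [ 0.7179567  -0.27420393] 0.505017 expect ~.51
```

```bash
cat >> h.py <<'E'
F8=np.radians(98.8); f=np.array([np.cos(F8),np.sin(F8)])
def tool():
    s=get_state(); M=rot(s['orientation']).as_matrix(); return s,M,np.degrees(np.arctan2(M[1,0],M[0,0]))
def go(x,y,z):
    s,M,psi=tool(); print('tcp',s['tcp_pos'].round(4),'psi',psi.round(2),'shift cm',(100*M.T@(np.array([x,y,z])-s['tcp_pos'])).round(2),'t',s['clock'],'F',s['wrist_force'].round(1),'gap',s['finger_gap'].round(4))
E
T='[0,0,0,-0.097,0,0,0,-0.097,0,0,0,-0.097,0,0,0,-0.097,0,0,0,-0.097]'
python3 -m inch '[0,0,0,-0.097,0,0,0,-0.097,0,0,0,-0.097,0,0,0,-0.097,0,0,0,-0.097]' 1
python3 -m inch '[0,0,0,-0.097,0,0,0,-0.097,0,0,0,-0.097,0,0,0,-0.097,0,0,0,-0.097]'
python3 -m inch '[0,0,0,-0.097,0,0,0,-0.097,0,0,0,-0.097,0,0,0,-0.097,0,0,0,-0.097]'
python3 -m inch '[0,0,0,-0.097,0,0,0,-0.097,0,0,0,-0.097,0,0,0,-0.097,0,0,0,-0.097]'
python3 -m inch '[0.15,3.5,0,0,0.15,3.5,0,0,0.15,3.5,0,0,0.15,3.5,0,0,0.15,3.5,0,0]'
python3 -m inch '[0.15,3.5,0,0,0.15,3.5,0,0,0.15,3.5,0,0,0.15,3.5,0,0,0.15,3.5,0,0]'
python3 -c "from h import *; go(.588,-.138,.2)"
```

```text
clock: 0.52
tcp_pos: [0.2316, -0.5259, 0.203]
orientation: [-0.001, 0.899, 0.437, 0.0]
wrist_force: [-0.2, -0.5, -0.2]
finger_gap: 0.0856
grip_force: 0.0
clock: 0.93
tcp_pos: [0.2317, -0.5259, 0.203]
orientation: [-0.0, 0.768, 0.64, 0.0]
wrist_force: [0.0, -0.1, -0.1]
finger_gap: 0.0854
grip_force: 0.0
clock: 1.35
tcp_pos: [0.2316, -0.5259, 0.203]
orientation: [-0.0, 0.592, 0.806, 0.0]
wrist_force: [-0.5, -0.6, 0.9]
finger_gap: 0.0852
grip_force: 0.0
clock: 1.77
tcp_pos: [0.2316, -0.5259, 0.203]
orientation: [-0.0, 0.381, 0.925, 0.0]
wrist_force: [0.6, -1.0, 0.9]
finger_gap: 0.0854
grip_force: 0.0
clock: 2.18
tcp_pos: [0.3509, -0.3959, 0.2031]
orientation: [-0.0, 0.384, 0.923, 0.0]
wrist_force: [0.7, -0.2, 0.6]
finger_gap: 0.0857
grip_force: 0.0
clock: 2.6
tcp_pos: [0.4697, -0.2669, 0.2032]
orientation: [-0.0, 0.383, 0.924, 0.0]
wrist_force: [-0.4, -1.0, -0.1]
finger_gap: 0.0856
grip_force: 0.0Traceback (most recent call last):
  File "<string>", line 1, in <module>
    from h import *; go(.588,-.138,.2)
                     ~~^^^^^^^^^^^^^^^
  File "h.py", line 19, in go
    s,M,psi=tool(); print('tcp',s['tcp_pos'].round(4),'psi',psi.round(2),'shift cm',(100*M.T@(np.array([x,y,z])-s['tcp_pos'])).round(2),'t',s['clock'],'F',s['wrist_force'].round(1),'gap',s['finger_gap'].round(4))
                                                                                                                                                                                           ^^^^^^^^^^^^^^^^^^^^^
AttributeError: 'float' object has no attribute 'round'
```

```bash
sed -i "s/s\['finger_gap'\].round(4)/round(s['finger_gap'],4)/" h.py
python3 -m inch '[0.15,3.5,0,0,0.15,3.5,0,0,0.15,3.5,0,0,0.15,3.5,0,0,0.15,3.5,0,0]' >/dev/null
python3 -m inch '[0,0,1.1,0,0,0,1.1,0,0,0,1.1,0,0,0,1.1,0,0,0,1.1,0]' >/dev/null
python3 - <<'E'
from h import *
go(.588,-.138,.075)
w=eyes.camera_info('wrist'); im=eyes.read_camera('wrist'); save('w1.png',im); print(w)
for n,p in {'rimL':(.553-.046*.988,-.1354-.046*.153),'rimR':(.553+.046*.988,-.1354+.046*.153)}.items(): print(n,proj(w,[*p,.102]))
E
```

```text
tcp [ 0.5873 -0.1393  0.1473] psi 134.95 shift cm [0.04 0.14 7.23] t 3.4333 F [ 0.4 -0.5 -0.3] gap 0.0854
{'fovy': 62.80974228577244, 'cx': 319.788428826839, 'cy': 238.03552666551877, 'xyz': array([ 0.53719951, -0.08853213,  0.31812389]), 'orientation': array([0.13177176, 0.91455429, 0.37854112, 0.05415973])}
rimL (np.float64(210.65743181994083), np.float64(155.66356473925634))
rimR (np.float64(346.296742594544), np.float64(251.19016498268564))
```

View pics/w1.png

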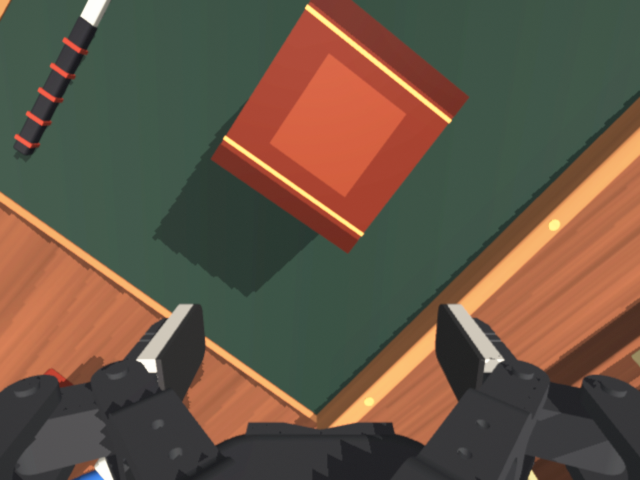

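The rim's edge is at (213,158)–(350,252), within about 2 mm of the prediction. The mouth-side finger is at left (180,310), the other at right, clear of the pot. I'll lower and approach to contact.

```bash

python3 -m inch '[0,0,1.45,0,0,0,1.45,0,0,0,1.45,0,0,0,1.45,0,0,0,1.4,0]' 
python3 -m inch '[0.3,0.22,0,0,0.3,0.22,0,0,0.3,0.22,0,0,0.3,0.22,0,0,0.16,0.12,0,0]'|grep -E 'tcp|force' 
python3 -m inch '[0.08,0.06,0,0,0.08,0.06,0,0,0.08,0.06,0,0,0,0,0,0,0,0,0,0]' |grep -E 'tcp|force' 
python3 -m inch '[0.08,0.06,0,0,0.08,0.06,0,0,0.08,0.06,0,0,0,0,0,0,0,0,0,0]' |grep -E 'tcp|force' 
python3 -m inch '[0.08,0.06,0,0,0.08,0.06,0,0,0.08,0.06,0,0,0,0,0,0,0,0,0,0]' |grep -E 'tcp|force' 
python3 - <<'E'
from h import *
go(.588,-.138,.075); im=eyes.read_camera('wrist'); w=eyes.camera_info('wrist'); np.save('w2.npy',im)
hsv=cv2.cvtColor(im,cv2.COLOR_RGB2HSV); m=((hsv[:,:,1]>130)&((hsv[:,:,0]<8)|(hsv[:,:,0]>172))&(hsv[:,:,2]>60)).astype(np.uint8)
c=max(cv2.findContours(m,0,2)[0],key=cv2.contourArea); print(cv2.contourArea(c),cv2.boxPoints(cv2.minAreaRect(c)).round())
save('w2.png',im)
E
```

```text
clock: 3.9
tcp_pos: [0.5874, -0.1398, 0.0757]
orientation: [-0.0, 0.383, 0.924, -0.0]
wrist_force: [0.8, 0.2, -0.8]
finger_gap: 0.0855
grip_force: 0.0
tcp_pos: [0.5857, -0.1225, 0.0777]
wrist_force: [-0.5, -0.6, 0.4]
grip_force: 0.0
tcp_pos: [0.5847, -0.12, 0.0766]
wrist_force: [-0.4, -0.5, -0.7]
grip_force: 0.0
tcp_pos: [0.5842, -0.117, 0.0765]
wrist_force: [0.0, 1.3, -0.7]
grip_force: 0.0
tcp_pos: [0.5838, -0.114, 0.0765]
wrist_force: [0.9, 0.1, 0.3]
grip_force: 0.0
tcp [ 0.5838 -0.114   0.0765] psi 134.93 shift cm [-2.   -1.4   0.15] t 5.5667 F [0.9 0.1 0.3] gap 0.0855
48952.5 [[125. 182.]
 [251.  19.]
 [461. 181.]
 [336. 344.]]
```

View pics/w2.png

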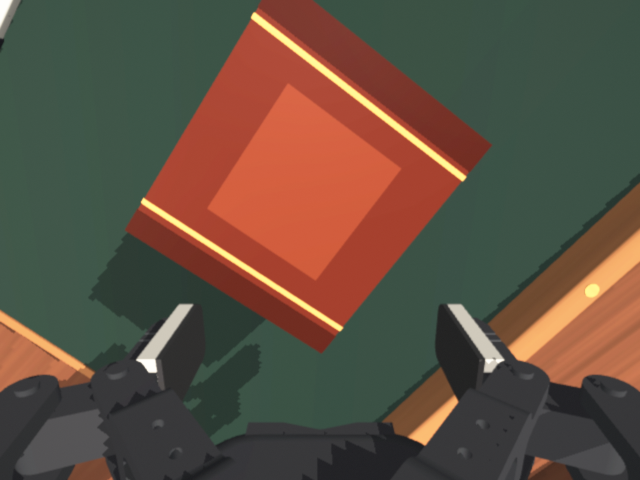

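```bash

python3 -m inch '[0.08,0.06,0,0,0.08,0.06,0,0,0.08,0.06,0,0,0,0,0,0,0,0,0,0]' |grep -E 'tcp|wrist' 
python3 -m inch '[0.155,0.113,-0.17,0,0.155,0.113,-0.17,0,0.155,0.113,-0.17,0,0.155,0.113,-0.17,0,0.155,0.113,-0.17,0]' |grep -E 'tcp|wrist' 
python3 - <<'E'
from h import *
go(.588,-.138,.075); im=eyes.read_camera('wrist'); w=eyes.camera_info('wrist'); s=eyes.read_camera('scene')
print('rim if flat',[np.round(proj(w,[.553+k*.0455,-.1354+k*.007,.102])) for k in(-1,1)])
a=im; b=cv2.resize(s[215:335,245:365],(480,480),interpolation=cv2.INTER_CUBIC)
save('w3.png',cv2.resize(np.hstack([a,b]),(800,343)))
E
```

```text
tcp_pos: [0.5834, -0.111, 0.0765]
wrist_force: [-0.1, -0.2, -0.5]
tcp_pos: [0.5819, -0.1014, 0.0853]
wrist_force: [-1.2, 0.1, -0.1]
tcp [ 0.5819 -0.1014  0.0853] psi 134.92 shift cm [-3.02 -2.16  1.03] t 6.45 F [-1.2  0.1 -0.1] gap 0.085
rim if flat [array([120., 244.]), array([302., 359.])]
```

View pics/w3.png

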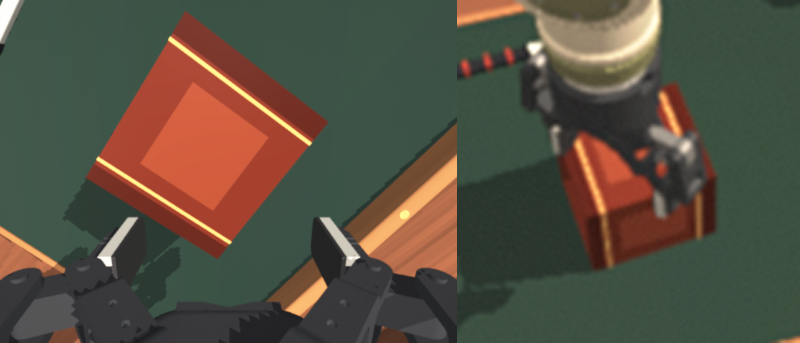

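```bash
python3 - <<'E'
from h import *
s,M,psi=tool(); w=eyes.camera_info('wrist')
print('cam in tool mm',(1000*M.T@(w['xyz']-s['tcp_pos'])).round(1))
for y in(-42.7,-57):
  for x in(11,-11):
    for z in(-21,-2,11): print(x,y,z,np.round(proj(w,s['tcp_pos']+M@(np.array([x,y,z])/1000))))
print(s['joint_pos'].round(2))
E
```

```text
cam in tool mm [  71.5    0.3 -170.7]
11 -42.7 -21 [215. 276.]
11 -42.7 -2 [225. 261.]
11 -42.7 11 [232. 252.]
-11 -42.7 -21 [219. 324.]
-11 -42.7 -2 [229. 305.]
-11 -42.7 11 [234. 293.]
11 -57 -21 [180. 276.]
11 -57 -2 [194. 261.]
11 -57 11 [202. 252.]
-11 -57 -21 [185. 324.]
-11 -57 -2 [198. 305.]
-11 -57 11 [206. 293.]
[-0.31  0.4  -0.12  1.05 -0.    0.48]
```

```bash
python3 - <<'E'
from h import *
s,M,psi=tool(); w=eyes.camera_info('wrist')
for uv in((203,305),(203,345),(178,305),(437,305),(158,372),(137,370)):
    o,d=ray(w,*uv); o=1000*M.T@(o-s['tcp_pos']); d=M.T@d
    for y in (42.7,57): 
        y=y*np.sign(d[1]); t=(y-o[1])/d[1]; print(uv,(o+t*d).round(1))
E
```

```text
(203, 305) [  6.9 -42.7 -38.9]
(203, 305) [-14.6 -57.    4.9]
(203, 345) [ -7.3 -42.7 -43.1]
(203, 345) [-33.5 -57.   -0.6]
(178, 305) [ 18.3 -42.7 -62.2]
(178, 305) [  0.6 -57.  -26. ]
(437, 305) [  8.   42.7 -41.2]
(437, 305) [-13.4  57.    2.5]
(158, 372) [  7.7 -42.7 -80.6]
(158, 372) [-13.5 -57.  -50.6]
(137, 370) [ 15.5 -42.7 -90.8]
(137, 370) [ -3.1 -57.  -64.3]
```

```bash
python3 - <<'E'
from h import *
s,M,psi=tool(); w=eyes.camera_info('scene')
for z in(-60,-40,-20,-2,11):
  print(z,[np.round(proj(w,s['tcp_pos']+M@(np.array([x,y,z])/1000))) for x in(-11,11) for y in (42.7,57)])
im=eyes.read_camera('scene'); save('s4.png',im[200:320,260:380],5)
E
```

```text
-60 [array([313., 286.]), array([319., 289.]), array([319., 278.]), array([325., 281.])]
-40 [array([313., 290.]), array([319., 294.]), array([319., 283.]), array([325., 286.])]
-20 [array([314., 295.]), array([319., 298.]), array([320., 287.]), array([325., 290.])]
-2 [array([314., 299.]), array([319., 302.]), array([320., 291.]), array([325., 294.])]
11 [array([314., 301.]), array([320., 305.]), array([320., 294.]), array([325., 297.])]
```

View pics/s4.png

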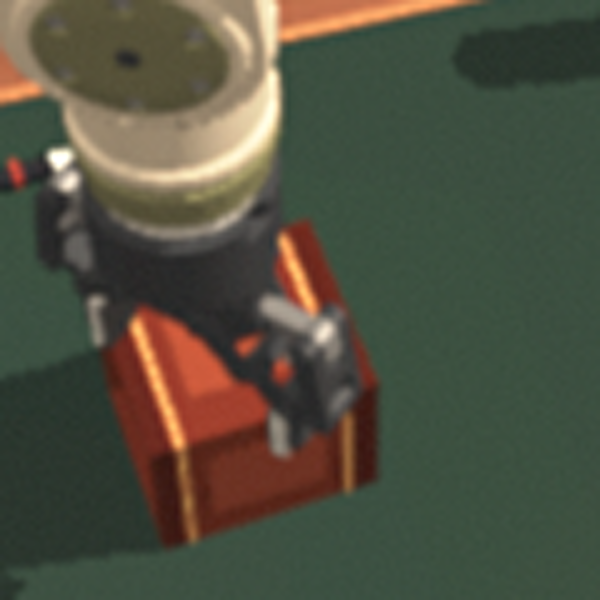

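The scene view shows the finger beside the pot, tip at about (316,291). Both cameras put the open fingertips about 25–40 mm behind the TCP, so they were above the rim. I'll back off, go lower, and find contact numerically from the gold bands.

```bash
cat >> h.py <<'E'
def bands(tag=''):
    s,M,psi=tool(); w=eyes.camera_info('wrist'); im=eyes.read_camera('wrist'); np.save('last.npy',im)
    hsv=cv2.cvtColor(im,cv2.COLOR_RGB2HSV)
    m=((hsv[:,:,0]>18)&(hsv[:,:,0]<32)&(hsv[:,:,1]>80)&(hsv[:,:,2]>190)).astype(np.uint8)
    m=cv2.morphologyEx(m,cv2.MORPH_CLOSE,np.ones((5,5)))
    out=[]
    for c in cv2.findContours(m,0,2)[0]:
        r=cv2.minAreaRect(c); L=max(r[1]); W=min(r[1])
        if L>60 and W<14:
            b=cv2.boxPoints(r); b=b[np.argsort(b[:,0])]; out.append((b[:2].mean(0),b[2:].mean(0)))
    out.sort(key=lambda e:-(e[0][1]+e[1][1]))
    print(tag,'tcp',s['tcp_pos'].round(4),'psi %.1f t %.2f'%(psi,s['clock']),'F',s['wrist_force'].round(1),'gap %.4f'%s['finger_gap'])
    for a,b in out: print('  band px',a.round(),b.round(),'at z.102:',onz(w,*a,.102)[:2].round(3),onz(w,*b,.102)[:2].round(3),'len px %.0f'%np.linalg.norm(a-b))
E
python3 -c "from h import *; bands('before')"
python3 -m inch '[-0.404,-0.296,0,0,-0.404,-0.296,0,0,-0.404,-0.296,0,0,-0.404,-0.296,0,0,-0.404,-0.296,0,0]' >/dev/null
python3 -m inch '[0,0,0.92,0,0,0,0.92,0,0,0,0.92,0,0,0,0.92,0,0,0,0,0]' >/dev/null
python3 -c "from h import *; bands('low')"
python3 -m inch '[0.12,0.09,0,0,0.12,0.09,0,0,0.12,0.09,0,0,0.12,0.09,0,0,0.12,0.09,0,0]'|grep wrist
python3 -c "from h import *; bands('push 7.5mm')"
python3 -m inch '[0.12,0.09,0,0,0.12,0.09,0,0,0.12,0.09,0,0,0.12,0.09,0,0,0.12,0.09,0,0]'|grep wrist
python3 -c "from h import *; bands('push 15mm')"
```

```text
before tcp [ 0.5821 -0.1014  0.0853] psi 134.9 t 6.60 F [-0.4  0.5  0. ] gap 0.0851
  band px [135. 221.] [322. 339.] at z.102: [ 0.506 -0.13 ] [ 0.598 -0.115] len px 222
  band px [236.  52.] [434. 201.] at z.102: [ 0.494 -0.055] [ 0.585 -0.04 ] len px 248
low tcp [ 0.5837 -0.1254  0.0451] psi 134.9 t 7.48 F [-0.3  0.1 -0.2] gap 0.0854
  band px [119. 192.] [371. 355.] at z.102: [ 0.506 -0.13 ] [ 0.598 -0.115] len px 299
  band px [328.  -4.] [534. 164.] at z.102: [ 0.513 -0.051] [ 0.585 -0.039] len px 266
wrist_force: [1.1, 0.1, 0.2]
push 7.5mm tcp [ 0.585  -0.1187  0.0487] psi 134.9 t 7.95 F [1.1 0.1 0.2] gap 0.0856
  band px [108. 204.] [353. 359.] at z.102: [ 0.506 -0.13 ] [ 0.598 -0.115] len px 290
  band px [281.  -3.] [507. 178.] at z.102: [ 0.505 -0.053] [ 0.585 -0.04 ] len px 290
wrist_force: [0.7, -1.4, 1.0]
push 15mm tcp [ 0.5838 -0.1118  0.0483] psi 134.9 t 8.42 F [ 0.7 -1.4  1. ] gap 0.0852
  band px [102. 216.] [346. 369.] at z.102: [ 0.506 -0.127] [ 0.597 -0.112] len px 288
  band px [253.  -3.] [499. 189.] at z.102: [ 0.499 -0.051] [ 0.585 -0.037] len px 312
```

```bash

python3 -m inch '[0.141,0.103,-0.175,0,0.141,0.103,-0.175,0,0.141,0.103,-0.175,0,0.141,0.103,-0.175,0,0.141,0.103,-0.175,0]'|grep wrist
python3 -c "from h import *; bands('arc5')"
```

```text
wrist_force: [-0.4, -1.9, 1.6]
arc5 tcp [ 0.5823 -0.1028  0.0573] psi 134.9 t 8.88 F [-0.4 -1.9  1.6] gap 0.0856
  band px [104. 214.] [346. 366.] at z.102: [ 0.502 -0.122] [ 0.6   -0.106] len px 286
  band px [247.  -3.] [488. 185.] at z.102: [ 0.494 -0.042] [ 0.584 -0.028] len px 305
```

```bash

python3 -m inch '[0.147,0.107,-0.155,0,0.147,0.107,-0.155,0,0.147,0.107,-0.155,0,0.147,0.107,-0.155,0,0.147,0.107,-0.155,0]'|grep wrist
python3 -c "from h import *; bands('arc10')"
python3 -m inch '[0.147,0.107,-0.155,0,0.147,0.107,-0.155,0,0.147,0.107,-0.155,0,0.147,0.107,-0.155,0,0.147,0.107,-0.155,0]'|grep wrist
python3 -c "from h import *; bands('arc15')"
```

```text
wrist_force: [-0.1, -2.3, 1.1]
arc10 tcp [ 0.5809 -0.0938  0.065 ] psi 134.9 t 9.35 F [-0.1 -2.3  1.1] gap 0.0853
  band px [106. 212.] [346. 364.] at z.102: [ 0.499 -0.117] [ 0.602 -0.1  ] len px 284
  band px [245.   2.] [476. 185.] at z.102: [ 0.49  -0.034] [ 0.583 -0.02 ] len px 295
wrist_force: [0.1, -0.8, 0.4]
arc15 tcp [ 0.5794 -0.0845  0.0725] psi 134.9 t 9.82 F [ 0.1 -0.8  0.4] gap 0.0855
  band px [109. 210.] [347. 361.] at z.102: [ 0.496 -0.11 ] [ 0.604 -0.093] len px 281
  band px [248.  14.] [467. 183.] at z.102: [ 0.489 -0.026] [ 0.581 -0.011] len px 277
```

```bash

python3 -m inch '[0.165,0.120,-0.118,0,0.165,0.120,-0.118,0,0.165,0.120,-0.118,0,0.165,0.120,-0.118,0,0.165,0.120,-0.118,0]'|grep wrist
python3 -m inch '[0.165,0.120,-0.118,0,0.165,0.120,-0.118,0,0.165,0.120,-0.118,0,0.165,0.120,-0.118,0,0.165,0.120,-0.118,0]'|grep wrist
python3 - <<'E'
from h import *
bands('arc26')
N=10; off=np.radians(np.linspace(53.8,0,N+1))
F_=-11*np.sin(off)+42.7*np.cos(off)+np.linspace(0,2.5,N+1); S_=42.7*np.sin(off)
for i in range(N):
    df,ds=np.diff(F_)[i],np.diff(S_)[i]; a=off[i]
    # y_tool = f cos a + s sin a ; x_tool: angle psi = b+90 -> = f(-... )
    print('%.2f,%.2f,'%((df*np.sin(a)-ds*np.cos(a))/10,(df*np.cos(a)+ds*np.sin(a))/10),end=' ')
E
```

```text
wrist_force: [0.0, -1.5, 0.9]
wrist_force: [0.4, 0.1, 0.5]
arc26 tcp [ 0.5762 -0.0644  0.0842] psi 134.9 t 10.70 F [0.4 0.1 0.5] gap 0.0852
  band px [114. 208.] [347. 356.] at z.102: [ 0.491 -0.094] [ 0.605 -0.076] len px 277
  band px [249.  35.] [446. 186.] at z.102: [ 0.487 -0.01 ] [0.578 0.004] len px 248
0.47,0.03, 0.47,0.05, 0.47,0.06, 0.47,0.07, 0.46,0.08, 0.45,0.09, 0.45,0.10, 0.44,0.10, 0.42,0.11, 0.41,0.11,
```

```bash

python3 -m inch '[0.47,0.03,-0.01,-0.0939,0.47,0.05,-0.01,-0.0939,0.47,0.06,-0.01,-0.0939,0.47,0.07,-0.01,-0.0939,0.46,0.08,-0.01,-0.0939]'|grep wrist
python3 -m inch '[0.45,0.09,-0.01,-0.0939,0.45,0.10,-0.01,-0.0939,0.44,0.10,-0.01,-0.0939,0.42,0.11,-0.01,-0.0939,0.41,0.11,-0.01,-0.0939]'|grep wrist
python3 -c "
from h import *
bands('yawed'); save('w5.png',np.load('last.npy'))
im=eyes.read_camera('scene'); np.save('s5.npy',im)"
```

```text
wrist_force: [0.6, 0.7, -0.4]
wrist_force: [-0.7, 0.2, 0.6]
yawed tcp [ 0.5379 -0.0411  0.0852] psi -171.0 t 11.58 F [-0.7  0.2  0.6] gap 0.0853
  band px [243. 386.] [249. 385.] at z.102: [ 0.587 -0.069] [ 0.587 -0.066] len px 6
  band px [407. 386.] [421. 189.] at z.102: [0.576 0.005] [ 0.486 -0.009] len px 198
```

View pics/w5.png

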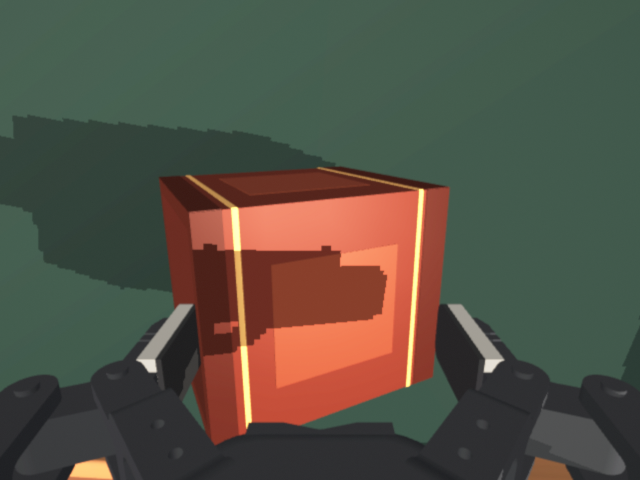

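The wrist view shows the pot tilted about 26°. The left finger holds the rim at (200,320) and the right finger is beyond the face at (440,320). I'll close partway, which tilts the pot further, and compensate height.

```bash
cat >> h.py <<'E'
def look():
    "scene image: pot outline; wrist: dark pot/finger columns"
    s,M,psi=tool(); w=eyes.camera_info('wrist'); im=eyes.read_camera('wrist'); np.save('last.npy',im)
    # tip of left/right pads: white strips
    m=((im.min(2)>120)&(np.ptp(im.astype(int),axis=2)<35)).astype(np.uint8); m[:200]=0
    for c in cv2.findContours(m,0,2)[0]:
        if cv2.contourArea(c)<150: continue
        p=c[:,0]; v0=p[:,1].min(); q=p[p[:,1]<=v0+1]; left=p[:,0].mean()<320
        u=q[:,0].max() if left else q[:,0].min()
        y=s['finger_gap']/2*(-1 if left else 1)
        o,d=ray(w,u,v0); o=M.T@(o-s['tcp_pos']); d=M.T@d; t=(y-o[1])/d[1]
        print('  pad tip px',(u,v0),'tool mm',(1000*(o+t*d)).round(1))
E
python3 -c "from h import *; look()"
python3 -m inch '[0,0,-0.1,0,0,0,-0.1,0,0,0,-0.1,0,0,0,-0.1,0,0,0,-0.1,0]' 0.41|grep -E 'wrist|gap'
python3 -c "from h import *; bands('gap60'); look()"
```

```text
pad tip px (np.int32(191), np.int32(305)) tool mm [ 13.5 -42.7 -52.4]
  pad tip px (np.int32(448), np.int32(304)) tool mm [ 13.1  42.7 -50.7]
wrist_force: [-0.1, 0.0, 0.7]
finger_gap: 0.06
gap60 tcp [ 0.538  -0.0413  0.0903] psi -171.3 t 12.15 F [-0.1  0.   0.7] gap 0.0600
  band px [278. 380.] [284. 380.] at z.102: [ 0.586 -0.054] [ 0.585 -0.051] len px 6
  band px [428. 307.] [437. 185.] at z.102: [0.538 0.007] [ 0.484 -0.002] len px 122
  pad tip px (np.int32(407), np.int32(295)) tool mm [ 14.1  30.  -45.8]
  pad tip px (np.int32(230), np.int32(295)) tool mm [ 16.3 -30.  -50.8]
```

```bash
cat >> h.py <<'E'
from scipy.optimize import least_squares
PIV=np.array([.537,-.028,.01]); f3=np.array([*f,0]); s3=np.array([f[1],-f[0],0]); z3=np.array([0,0,1.])
def pt(th,a,h,sg,slip=0):  # a: along axis from foot, h: height in lying pose
    c,s=np.cos(th),np.sin(th); return PIV+f3*(slip-a*c+h*s)+z3*(h*c+a*s)+s3*sg
def theta(w,px,a=.016,h=.092,sg=-.046):
    r=least_squares(lambda q:np.array(proj(w,pt(q[0],a,h,sg,q[1])))-px,[.6,0]); return np.degrees(r.x[0]).round(1),'slip mm',(1000*r.x[1]).round(1),'res',r.fun.round(1)
def tilt():
    s,M,psi=tool(); w=eyes.camera_info('wrist'); im=eyes.read_camera('wrist'); np.save('last.npy',im)
    hsv=cv2.cvtColor(im,cv2.COLOR_RGB2HSV)
    m=((hsv[:,:,0]>12)&(hsv[:,:,0]<34)&(hsv[:,:,1]>90)&(hsv[:,:,2]>140)).astype(np.uint8); m=cv2.morphologyEx(m,cv2.MORPH_CLOSE,np.ones((5,5))); m[420:]=0
    print('tcp',s['tcp_pos'].round(4),'psi %.1f t %.2f'%(psi,s['clock']),'F',s['wrist_force'].round(1),'gap %.4f grip %.1f'%(s['finger_gap'],s['grip_force']))
    for c in cv2.findContours(m,0,2)[0]:
        if cv2.contourArea(c)<60: continue
        p=c[:,0]; t=p[p[:,1].argmin()].astype(float); b=p[p[:,1].argmax()]
        print('  band top',t,'bottom',b,'theta as band2',*theta(w,t),'| band1',*theta(w,t,a=.092))
E
python3 -c "from h import *; tilt()"
```

```text
tcp [ 0.5381 -0.0413  0.0904] psi -171.3 t 12.25 F [ 0.5 -0.6 -0. ] gap 0.0605 grip 0.2
  band top [193. 176.] bottom [280 419] theta as band2 68.2 slip mm -157.9 res [0. 0.] | band1 -22.9 slip mm 42.1 res [0. 0.]
  band top [320. 166.] bottom [427 307] theta as band2 98.7 slip mm -106.8 res [0. 0.] | band1 -44.1 slip mm 116.7 res [0. 0.]
```

```bash
cat >> h.py <<'E'
def tilt2():
    s,M,psi=tool(); w=eyes.camera_info('wrist'); im=eyes.read_camera('wrist'); np.save('last.npy',im)
    hsv=cv2.cvtColor(im,cv2.COLOR_RGB2HSV)
    m=((hsv[:,:,0]>12)&(hsv[:,:,0]<34)&(hsv[:,:,1]>90)&(hsv[:,:,2]>140)).astype(np.uint8); m=cv2.morphologyEx(m,cv2.MORPH_CLOSE,np.ones((5,5))); m[420:]=0
    cs=[c[:,0] for c in cv2.findContours(m,0,2)[0] if cv2.contourArea(c)>60]
    cs=sorted(cs,key=lambda p:p[:,1].min())[:2]; ts=sorted([p[p[:,1].argmin()].astype(float) for p in cs],key=lambda t:t[0])
    print('tcp',s['tcp_pos'].round(4),'psi %.1f t %.2f'%(psi,s['clock']),'F',s['wrist_force'].round(1),'gap %.4f grip %.1f'%(s['finger_gap'],s['grip_force']))
    r=least_squares(lambda q:np.concatenate([np.array(proj(w,pt(q[0],a,0,-.046+q[2],q[1])))-t for a,t in zip((.092,.016),ts)]),[.6,0,0])
    th=r.x[0]; o=pt(th,.105,.092,0,r.x[1]); i=pt(th,.105,.085,0,r.x[1]); A=s['tcp_pos']-s['finger_gap']/2*M[:,1]
    print('  ends',ts,'theta %.1f slip %.1f side %.1f mm'%(np.degrees(th),1000*r.x[1],1000*r.x[2]),'res',r.fun.round(1))
    print('  inner rim f rel A face mm %.1f'%(1000*(i-A)@f3),'outer rim z over TCP %.1f'%(1000*(o[2]-s['tcp_pos'][2])), 'A s %.1f'%(1000*(A-i)@s3))
E
python3 -c "from h import *; tilt2()"
```

```text
tcp [ 0.5381 -0.0414  0.0903] psi -171.3 t 12.30 F [-0.9  0.1  0.3] gap 0.0604 grip 0.2
  ends [array([193., 176.]), array([320., 167.])] theta 30.4 slip 0.2 side 0.1 mm res [ 0.2 -0.3 -0.2  0.3]
  inner rim f rel A face mm -3.8 outer rim z over TCP 52.2 A s -1.0
```

```bash

python3 -m inch '[0,0.12,-0.11,0,0,0.12,-0.11,0,0,0.12,-0.11,0,0,0.12,-0.11,0,0,0.12,-0.11,0]' -0.11|grep -E 'wrist|gap'
python3 -c "from h import *; tilt2(); look()"
```

```text
wrist_force: [1.0, -0.5, 0.1]
finger_gap: 0.0379
tcp [ 0.537  -0.0352  0.0959] psi -171.3 t 12.77 F [ 1.  -0.5  0.1] gap 0.0379 grip 0.0
  ends [array([193., 177.]), array([312., 166.])] theta 39.3 slip 0.2 side -0.3 mm res [ 0.1 -0.3 -0.1  0.3]
  inner rim f rel A face mm -1.1 outer rim z over TCP 51.8 A s -1.1
  pad tip px (np.int32(375), np.int32(291)) tool mm [ 14.6  19.2 -43.5]
  pad tip px (np.int32(263), np.int32(290)) tool mm [ 17.5 -19.2 -49.4]
```

```bash

python3 -m inch '[0,-0.07,-0.01,0,0,-0.07,-0.01,0,0,-0.07,-0.01,0,0,-0.07,-0.01,0,0,0,0,0]' -0.35 20|grep -E 'wrist|gap|grip'
python3 -c "from h import *; tilt2()"
```

```text
wrist_force: [-0.7, 3.5, 5.1]
finger_gap: 0.0291
grip_force: 19.1
tcp [ 0.5377 -0.0379  0.0964] psi -171.3 t 13.28 F [-0.7  3.5  5.1] gap 0.0291 grip 19.1
  ends [array([195., 177.]), array([312., 166.])] theta 40.9 slip -2.7 side -0.1 mm res [ 0.  -0.1 -0.   0.1]
  inner rim f rel A face mm -2.0 outer rim z over TCP 51.9 A s -0.9
```

Pinched at about 41°. The second finger touches the face, its tip about 31 mm behind the TCP. From here I follow the arc, narrowing the gap on schedule so the pot stays supported on both sides.

```bash

python3 -m inch '[0,0.14,-0.02,0,0,0.14,-0.02,0,0,0.14,-0.02,0,0,0.14,-0.02,0,0,0.15,-0.02,0]' -0.32|grep -E 'wrist|gap|grip'
python3 -c "from h import *; tilt2()"
python3 -m inch '[0,0.2,0,0,0,0.2,0,0,0,0.2,-0.01,0,0,0.2,-0.01,0,0,0.2,-0.01,0]' -0.41|grep -E 'wrist|gap|grip'
python3 -c "from h import *; tilt2()"
```

```text
wrist_force: [0.8, -0.2, 0.8]
finger_gap: 0.0288
grip_force: 0.5
tcp [ 0.5364 -0.0316  0.0969] psi -171.3 t 13.75 F [ 0.8 -0.2  0.8] gap 0.0288 grip 0.5
  ends [array([189., 178.]), array([303., 166.])] theta 45.5 slip -3.0 side -0.5 mm res [ 0. -0. -0.  0.]
  inner rim f rel A face mm 1.9 outer rim z over TCP 52.4 A s -1.2
wrist_force: [0.4, 0.3, 1.7]
finger_gap: 0.0254
grip_force: 1.6
tcp [ 0.5349 -0.0213  0.0975] psi -171.3 t 14.22 F [0.4 0.3 1.7] gap 0.0254 grip 1.6
  ends [array([174., 180.]), array([287., 166.])] theta 49.6 slip -3.2 side -0.2 mm res [ 0.1 -0.4 -0.1  0.5]
  inner rim f rel A face mm -0.8 outer rim z over TCP 52.1 A s -1.1
```

Tracking well. I continue the schedule.

```bash

python3 -m inch '[0,0.21,0.01,0,0,0.21,0.01,0,0,0.21,0.01,0,0,0.21,0.02,0,0,0.21,0.02,0]' -0.47|grep -E 'gap|grip'
python3 -c "from h import *; tilt2()"
python3 -m inch '[0,0.21,0.03,0,0,0.21,0.03,0,0,0.21,0.04,0,0,0.21,0.04,0,0,0.21,0.04,0]' -0.52|grep -E 'gap|grip'
python3 -c "from h import *; tilt2()"
python3 -m inch '[0,0.21,0.05,0,0,0.21,0.05,0,0,0.21,0.06,0,0,0.21,0.06,0,0,0.21,0.06,0]' -0.57|grep -E 'gap|grip'
python3 -c "from h import *; tilt2()"
```

```text
finger_gap: 0.0225
grip_force: 1.0
tcp [ 0.5332 -0.0109  0.0964] psi -171.3 t 14.68 F [-0.2  0.5  1.4] gap 0.0225 grip 1.0
  ends [array([161., 182.]), array([272., 167.])] theta 54.4 slip -2.8 side -0.2 mm res [ 0.  -0.2 -0.   0.2]
  inner rim f rel A face mm -1.0 outer rim z over TCP 52.5 A s -1.2
finger_gap: 0.0202
grip_force: 0.3
tcp [ 5.316e-01 -4.000e-04  9.470e-02] psi -171.3 t 15.15 F [0.4 1.4 0.4] gap 0.0202 grip 0.3
  ends [array([146., 183.]), array([249., 167.])] theta 63.7 slip -7.9 side -0.8 mm res [-0.   0.3  0.  -0.4]
  inner rim f rel A face mm 3.9 outer rim z over TCP 50.2 A s -1.2
finger_gap: 0.0187
grip_force: 0.3
tcp [0.5301 0.0101 0.0921] psi -171.3 t 15.62 F [-0.   1.  -0.8] gap 0.0187 grip 0.3
  ends [array([133., 185.]), array([232., 167.])] theta 69.3 slip -8.3 side -0.9 mm res [-0.   0.1  0.  -0.2]
  inner rim f rel A face mm 4.7 outer rim z over TCP 48.7 A s -1.0
```

```bash

python3 -m inch '[0,0.21,0.1,0,0,0.21,0.1,0,0,0.21,0.11,0,0,0.21,0.12,0,0,0.21,0.12,0]' -0.64|grep -E 'gap|grip'
python3 -c "from h import *; tilt2()"
python3 -m inch '[0,0.2,0.11,0,0,0.2,0.11,0,0,0.2,0.12,0,0,0.2,0.12,0,0,0.2,0.12,0]' -0.69|grep -E 'gap|grip'
python3 -c "from h import *; tilt2()"
```

```text
finger_gap: 0.0154
grip_force: 0.8
tcp [0.5285 0.0206 0.0865] psi -171.3 t 16.08 F [-0.3  0.8  1.3] gap 0.0154 grip 0.8
  ends [array([115., 188.]), array([214., 168.])] theta 73.6 slip -8.2 side -0.8 mm res [-0.   0.   0.  -0.1]
  inner rim f rel A face mm 2.3 outer rim z over TCP 50.1 A s -1.0
finger_gap: 0.0131
grip_force: 0.4
tcp [0.5269 0.0301 0.0805] psi -171.3 t 16.55 F [ 0.6  0.5 -0.7] gap 0.0131 grip 0.4
  ends [array([102., 191.]), array([198., 169.])] theta -15.3 slip -0.6 side 9.1 mm res [ -2.1 -13.5   1.9  12.7]
  inner rim f rel A face mm -176.8 outer rim z over TCP -9.5 A s -1.1
```

```bash
sed -i 's/ts)\]),\[.6,0,0\])/ts)]),[1.35,-.008,0])/' h.py
python3 -c "from h import *; tilt2()"
python3 -m inch '[0,0.2,0.13,0,0,0.2,0.13,0,0,0.2,0.13,0,0,0.2,0.14,0,0,0.2,0.14,0]' -0.735|grep -E 'gap|grip'
python3 -c "from h import *; tilt2()"
```

```text
tcp [0.5267 0.0306 0.0803] psi -171.3 t 16.60 F [-0.1  1.  -0.6] gap 0.0133 grip 0.6
  ends [array([ 99., 192.]), array([196., 170.])] theta 78.6 slip -7.9 side -0.8 mm res [-0.   0.1  0.  -0.2]
  inner rim f rel A face mm 1.8 outer rim z over TCP 50.8 A s -1.3
finger_gap: 0.0111
grip_force: 0.5
tcp [0.5254 0.0402 0.0739] psi -171.3 t 17.07 F [-0.1  0.9 -1. ] gap 0.0111 grip 0.5
  ends [array([177., 171.]), array([636., 136.])] theta 1.5 slip 172.9 side -13.2 mm res [ 163.5  -24.8 -164.9    9.9]
  inner rim f rel A face mm 6.6 outer rim z over TCP 30.9 A s -1.0
```

```bash
sed -i 's/m\[420:\]=0$/m[420:]=0; m[:,420:]=0/' h.py
python3 -c "from h import *; tilt2()"
python3 -m inch '[0,0.19,0.13,0,0,0.19,0.13,0,0,0.18,0.13,0,0,0.18,0.13,0,0,0.18,0.13,0]' -0.78|grep -E 'gap|grip'
python3 -m inch '[0,0,0,0,0,0,0,0,0,0,0,0,0,0,0,0,0,0,0,0]'|grep -E 'gap|grip'
python3 -c "from h import *; tilt2()"
```

```text
tcp [0.5251 0.0406 0.0736] psi -171.3 t 17.12 F [-0.2  1.9 -0.4] gap 0.0113 grip 0.6
  ends [array([ 87., 195.]), array([176., 171.])] theta 85.4 slip -8.6 side -1.0 mm res [-0.   0.2  0.  -0.2]
  inner rim f rel A face mm 3.8 outer rim z over TCP 48.4 A s -1.2
finger_gap: 0.0096
grip_force: 0.0
finger_gap: 0.0093
grip_force: 0.0
tcp [0.5243 0.0489 0.0678] psi -171.3 t 18.00 F [ 0.2 -0.7 -0.7] gap 0.0093 grip 0.0
  ends [array([ 71., 198.]), array([157., 172.])] theta 90.0 slip -9.6 side -0.7 mm res [ 0.   0.1 -0.  -0.2]
  inner rim f rel A face mm 2.1 outer rim z over TCP 47.2 A s -0.8
```

The pot stands upright (θ = 90°). I'll grip the wall, square it to the board, and slide it toward the corner.

```bash

python3 -m inch '[0,0,0,0,0,0,0,0,0,0,0,0,0,0,0,0,0,0,0,0]' -1 40|grep -E 'gap|grip|wrist'
python3 -m inch '[0,0,0,0.014,0,0,0,0.014,0,0,0,0.014,0,0,0,0.014,0,0,0,0.014]'|grep -E 'gap|grip|wrist'
python3 -m inch '[-0.3,0.4,0,0,-0.55,0.75,0,0,-0.55,0.75,0,0,-0.55,0.75,0,0,-0.55,0.75,0,0]'|grep -E 'gap|grip|wrist'
python3 -c "from h import *; go(.6235,.2133,.0675); bands()"
```

```text
wrist_force: [0.2, -0.4, 0.9]
finger_gap: 0.0053
grip_force: 41.3
wrist_force: [1.8, 0.1, 1.1]
finger_gap: 0.0062
grip_force: 41.2
wrist_force: [-0.2, 0.3, 0.3]
finger_gap: 0.0055
grip_force: 41.4
tcp [0.546  0.0854 0.0678] psi -175.31 shift cm [-8.770e+00  1.211e+01  1.000e-02] t 19.3 F [-0.2  0.3  0.3] gap 0.0055
 tcp [0.546  0.0854 0.0678] psi -175.3 t 19.30 F [-0.2  0.3  0.3] gap 0.0055
```

```bash

python3 -m inch '[-0.58,0.8,0,0,-0.58,0.8,0,0,-0.58,0.8,0,0,-0.58,0.8,0,0,-0.58,0.8,0,0]'|grep -E 'gap|wrist'
python3 -m inch '[-0.58,0.8,0,0,-0.58,0.8,0,0,-0.58,0.8,0,0,-0.58,0.8,0,0,-0.58,0.8,0,0]'|grep -E 'gap|wrist'
python3 -m inch '[-0.58,0.8,0,0,-0.58,0.8,0,0,-0.58,0.8,0,0,-0.4,0.5,0,0,0,0,0,0]'|grep -E 'gap|wrist'
python3 -m inch '[0,0.15,0,0,0,0.15,0,0,0,0.15,0,0,0,0,0,0,0,0,0,0]'|grep -E 'tcp|wrist'
python3 -m inch '[0,0.1,0,0,0,0.1,0,0,0,0.1,0,0,0,0,0,0,0,0,0,0]'|grep -E 'tcp|wrist'
python3 -m inch '[-0.15,0,0,0,-0.15,0,0,0,-0.15,0,0,0,0,0,0,0,0,0,0,0]'|grep -E 'tcp|wrist'
python3 -c "from h import *; go(.6308,.2219,.0675); tilt2()"
```

```text
wrist_force: [-12.6, -7.4, 19.0]
finger_gap: 0.0059
wrist_force: [-9.6, -4.4, 26.3]
finger_gap: 0.0059
wrist_force: [-2.6, 2.0, 6.6]
finger_gap: 0.0061
tcp_pos: [0.6174, 0.2048, 0.0677]
wrist_force: [1.0, -2.9, 3.9]
tcp_pos: [0.6162, 0.2078, 0.0677]
wrist_force: [2.8, -3.1, 4.4]
tcp_pos: [0.6181, 0.2088, 0.0678]
wrist_force: [-5.0, -1.6, 7.7]
tcp [0.6181 0.2088 0.0678] psi -175.25 shift cm [-1.37  1.2   0.03] t 21.85 F [-5.  -1.6  7.7] gap 0.0058
tcp [0.6181 0.2088 0.0678] psi -175.3 t 21.85 F [-5.  -1.6  7.7] gap 0.0058 grip 42.6
  ends [array([155., 172.]), array([358.,   0.])] theta 8.7 slip 248.6 side 70.6 mm res [ 28.  -81.4 -29.4  81.9]
  inner rim f rel A face mm -61.1 outer rim z over TCP 49.0 A s 116.2
```

Forces show the pot dragging on the slate. I'll release it slightly to let it settle, regrip, lift a few mm, and finish carrying it.

```bash

python3 -m inch '[0,0,0,0,0,0,0,0,0,0,0,0,0,0,0,0,0,0,0,0]' -0.72|grep -E 'gap|wrist|tcp'
python3 - <<'E'
from h import *
T=eyes.camera_info('top'); im=eyes.read_camera('top'); np.save('t6.npy',im)
S=eyes.camera_info('scene'); sc=eyes.read_camera('scene'); np.save('s6.npy',sc)
wi=eyes.read_camera('wrist'); np.save('w6.npy',wi)
a=cv2.resize(sc[190:360,340:500],(423,450),interpolation=cv2.INTER_CUBIC); b=cv2.resize(wi,(376,282)); 
c=np.zeros((450,376,3),np.uint8); c[:282]=b
save('p6.png',np.hstack([a,c])[:, :799])
for n,p in {'home':(.635,.1795)}.items():
  for sx in(-1,1):
    for sy in(-1,1):
      q=np.array([.635,.1795])+.046*(sx*np.array([.9967,.0811])+sy*np.array([-.0811,.9967])); print(sx,sy,'scene',np.round(proj(S,[*q,.115])),'crop',np.round((np.array(proj(S,[*q,.115]))-[340,190])*2.645))
E
```

```text
tcp_pos: [0.6199, 0.2083, 0.067]
wrist_force: [-0.4, -0.2, -0.3]
finger_gap: 0.0118
-1 -1 scene [406. 266.] crop [174. 201.]
-1 1 scene [445. 256.] crop [278. 176.]
1 -1 scene [422. 303.] crop [216. 298.]
1 1 scene [463. 292.] crop [325. 270.]
```

View pics/p6.png

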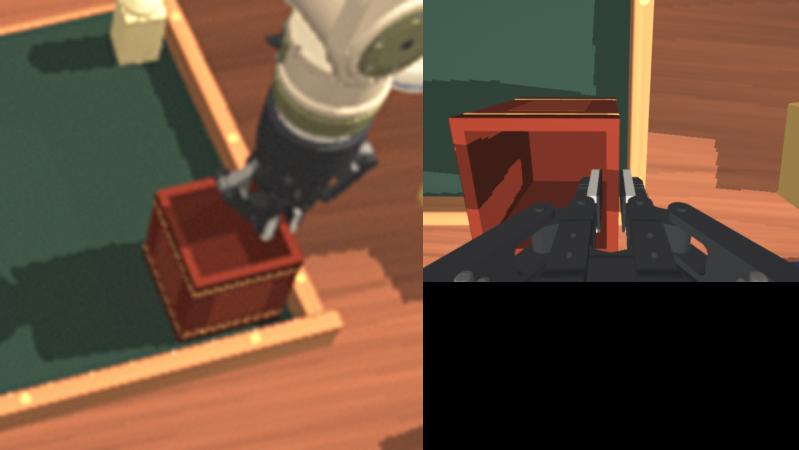

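The scene crop shows the pot upright with rim corners at (155,192), (193,285) and (302,262), about 20 crop px short of home. Both views show the wall between the fingers.

```bash
cat >> h.py <<'E'
BX=np.array([.9967,.0811]); BY=np.array([-.0811,.9967]); HOME=np.array([.635,.1795])
E
python3 - <<'E'
from h import *
S=eyes.camera_info('scene')
p=[onz(S,u/2.645+340,v/2.645+190,.115)[:2] for u,v in((155,192),(193,285),(302,262))]
print(np.round(p,4),'sides',np.linalg.norm(p[0]-p[1]),np.linalg.norm(p[1]-p[2]))
c=(p[0]+p[2])/2; d=c-HOME; print('centre',c,'rel home bx %.1f by %.1f mm'%(1000*d@BX,1000*d@BY),'yaw',np.degrees(np.arctan2(*(p[1]-p[0])[::-1])),np.degrees(np.arctan2(*(p[2]-p[1])[::-1]))-90)
s,M,psi=tool(); t=s['tcp_pos'][:2]-c; print('tcp rel pot bx %.1f by %.1f'%(1000*t@BX,1000*t@BY),s['tcp_pos'],psi)
# fence: inner top edges in scene (z=.04), from wood mask rows
sc=np.load('s6.npy').astype(int)
E
```

```text
[[0.5818 0.1165]
 [0.6703 0.1231]
 [0.6666 0.2139]] sides 0.08881660323015887 0.09092742452845543
centre [0.62417364 0.16522551] rel home bx -11.9 by -13.3 mm yaw 4.255492456699028 2.3817430574848686
tcp rel pot bx -0.5 by 43.1 [0.62019684 0.20809625 0.06738052] -175.2899416061263
```

```bash

python3 -m inch '[0,0,0,0,0,0,0,0,0,0,0,0,0,0,0,0,0,0,0,0]' -1 60|grep -E 'wrist|tcp'
python3 -m inch '[0,0,-0.1,0,0,0,-0.1,0,0,0,-0.1,0,0,0,0,0,0,0,0,0]'|grep -E 'wrist|tcp'
python3 -m inch '[-0.2,0.2,0,0,-0.2,0.2,0,0,-0.2,0.2,0,0,-0.2,0.2,0,0,0,0,0,0]'|grep -E 'wrist|tcp'
python3 -m inch '[-0.1,0,0,0,-0.1,0,0,0,-0.1,0,0,0,0,0,0,0,0,0,0,0]'|grep -E 'wrist|tcp'
python3 -m inch '[0,0.1,0,0,0,0.1,0,0,0,0.1,0,0,0,0,0,0,0,0,0,0]'|grep -E 'wrist|tcp'
```

```text
tcp_pos: [0.6203, 0.2082, 0.0675]
wrist_force: [0.4, 0.9, -1.2]
tcp_pos: [0.6202, 0.2079, 0.0705]
wrist_force: [-0.2, -0.6, -3.2]
tcp_pos: [0.6281, 0.2173, 0.0706]
wrist_force: [-0.1, -0.2, -4.0]
tcp_pos: [0.6307, 0.2168, 0.0706]
wrist_force: [0.1, -0.0, -3.4]
tcp_pos: [0.6303, 0.22, 0.0706]
wrist_force: [0.8, 0.1, -3.3]
```

```bash

python3 -m inch '[0,0.1,0,0,0,0.1,0,0,0,0,0,0,0,0,0,0,0,0,0,0]'|grep -E 'wrist|tcp'
python3 -m inch '[0,0.1,0,0,0,0.1,0,0,0,0,0,0,0,0,0,0,0,0,0,0]'|grep -E 'wrist|tcp'
python3 -m inch '[-0.1,0,0,0,-0.1,0,0,0,0,0,0,0,0,0,0,0,0,0,0,0]'|grep -E 'wrist|tcp'
python3 -m inch '[-0.1,0,0,0,-0.1,0,0,0,0,0,0,0,0,0,0,0,0,0,0,0]'|grep -E 'wrist|tcp'
```

```text
tcp_pos: [0.6302, 0.2219, 0.0706]
wrist_force: [-0.3, 0.5, -3.7]
tcp_pos: [0.6301, 0.2229, 0.0707]
wrist_force: [1.3, -6.2, -2.9]
tcp_pos: [0.6313, 0.2229, 0.0703]
wrist_force: [-1.4, -4.1, -3.0]
tcp_pos: [0.6328, 0.2231, 0.07]
wrist_force: [-1.3, -5.5, -3.2]
```

```bash

python3 -m inch '[-0.1,0,0,0,-0.1,0,0,0,0,0,0,0,0,0,0,0,0,0,0,0]'|grep -E 'wrist|tcp'
python3 -m inch '[-0.1,0,0,0,0,0,0,0,0,0,0,0,0,0,0,0,0,0,0,0]'|grep -E 'wrist|tcp'
```

```text
tcp_pos: [0.6348, 0.2232, 0.0699]
wrist_force: [-1.9, -5.9, -3.7]
tcp_pos: [0.6356, 0.2233, 0.0698]
wrist_force: [-1.0, -5.3, -2.9]
```

```bash

python3 -m inch '[-0.1,0,0,0,0,0,0,0,0,0,0,0,0,0,0,0,0,0,0,0]'|grep -E 'wrist|tcp'
python3 -m inch '[-0.1,0,0,0,0,0,0,0,0,0,0,0,0,0,0,0,0,0,0,0]'|grep -E 'wrist|tcp'
python3 -m inch '[-0.1,0,0,0,0,0,0,0,0,0,0,0,0,0,0,0,0,0,0,0]'|grep -E 'wrist|tcp'
python3 -c "
from h import *
s=eyes.read_camera('scene'); np.save('s7.npy',s); s=get_state(); print(s['ft_torque'].round(2))"
```

```text
tcp_pos: [0.636, 0.2234, 0.0698]
wrist_force: [-3.1, -4.8, -1.9]
tcp_pos: [0.6362, 0.2235, 0.0697]
wrist_force: [-5.5, -5.0, -1.6]
tcp_pos: [0.6364, 0.2236, 0.0697]
wrist_force: [-7.0, -5.1, -0.4]
[-1.29  1.7  -0.09]
```

```bash

python3 -m inch '[0,0,0.07,0,0,0,0.07,0,0,0,0.07,0,0,0,0.07,0,0,0,0,0]'|grep -E 'wrist|tcp'
python3 -m inch '[0,0,0.05,0,0,0,0.05,0,0,0,0,0,0,0,0,0,0,0,0,0]'|grep -E 'wrist|tcp'
python3 -c "
from h import *
w=eyes.read_camera('wrist'); np.save('w7.npy',w); print(get_state()['ft_torque'].round(2))"
```

```text
tcp_pos: [0.6364, 0.2235, 0.0681]
wrist_force: [-8.5, -6.2, 5.6]
tcp_pos: [0.6364, 0.2236, 0.068]
wrist_force: [-9.7, -6.4, 10.6]
[-1.58  2.56 -0.1 ]
```

```bash

python3 -m inch '[0,0,0,0,0,0,0,0,0,0,0,0,0,0,0,0,0,0,0,0]' -0.62|grep -E 'wrist|tcp|gap'
python3 - <<'E'
from h import *
s,M,psi=tool(); w=eyes.camera_info('wrist'); im=eyes.read_camera('wrist'); np.save('w8.npy',im); print(psi)
S=eyes.camera_info('scene'); sc=eyes.read_camera('scene'); np.save('s8.npy',sc)
c=s['tcp_pos'][:2]-.0425*BY+.0005*BX
# predicted rim outer corners for pot at c with board yaw
for sx,sy in((-1,-1),(-1,1),(1,-1),(1,1)):
    q=c+.046*(sx*BX+sy*BY); print(sx,sy,'wrist',np.round(proj(w,[*q,.115])),'scene',np.round(proj(S,[*q,.115]),1))
def red(im): 
    h=cv2.cvtColor(im,cv2.COLOR_RGB2HSV); return (((h[:,:,0]<7)|(h[:,:,0]>172))&(h[:,:,1]>110)&(h[:,:,2]>30)).astype(np.uint8)
for n,i,x0 in(('scene',sc,(200,360,380,500)),('wrist',im,(0,480,0,640))):
    m=red(i); k=np.zeros_like(m); a,b,d,e=x0; k[a:b,d:e]=m[a:b,d:e]
    cc=max(cv2.findContours(k,0,2)[0],key=cv2.contourArea); print(n,cv2.contourArea(cc),cv2.approxPolyDP(cv2.convexHull(cc),3,True)[:,0].tolist())
E
```

```text
tcp_pos: [0.6405, 0.2252, 0.067]
wrist_force: [0.1, -0.8, 1.0]
finger_gap: 0.0162
-175.27333146433529
-1 -1 wrist [ 42. 207.] scene [408.6 269.3]
-1 1 wrist [332. 207.] scene [448.1 259.7]
1 -1 wrist [ 90. 442.] scene [424.5 306.4]
1 1 wrist [329. 442.] scene [465.9 295.9]
scene 1199.0 [[407, 267], [432, 261], [457, 279], [462, 293], [423, 304]]
wrist 50070.0 [[28, 183], [46, 179], [322, 180], [323, 425], [307, 427], [76, 409]]
```

```bash
python3 - <<'E'
from h import *
w=eyes.camera_info('wrist'); im=np.load('w8.npy'); h=cv2.cvtColor(im,cv2.COLOR_RGB2HSV)
for v in (190,215,240,265,285):
    print(v,[(u,h[v,u].tolist()) for u in range(308,420,8)])
for u in (80,160,240):
    print(u,[(v,h[v,u].tolist()) for v in range(170,250,6)])
E
```

```text
190 [(308, [5, 182, 184]), (316, [5, 182, 185]), (324, [6, 171, 163]), (332, [19, 129, 254]), (340, [18, 131, 253]), (348, [19, 129, 253]), (356, [10, 148, 176]), (364, [9, 144, 145]), (372, [9, 143, 141]), (380, [9, 142, 140]), (388, [9, 145, 141]), (396, [9, 144, 140]), (404, [9, 145, 139]), (412, [9, 143, 139])]
215 [(308, [5, 181, 185]), (316, [5, 181, 185]), (324, [7, 173, 162]), (332, [19, 127, 254]), (340, [18, 131, 253]), (348, [18, 130, 254]), (356, [10, 149, 206]), (364, [9, 149, 204]), (372, [10, 149, 202]), (380, [10, 148, 202]), (388, [10, 149, 202]), (396, [10, 149, 202]), (404, [9, 148, 203]), (412, [9, 149, 204])]
240 [(308, [5, 184, 183]), (316, [5, 183, 183]), (324, [7, 170, 169]), (332, [19, 129, 254]), (340, [17, 132, 253]), (348, [19, 130, 254]), (356, [9, 149, 206]), (364, [9, 149, 207]), (372, [10, 150, 209]), (380, [10, 149, 209]), (388, [10, 149, 210]), (396, [9, 148, 208]), (404, [10, 149, 207]), (412, [10, 149, 206])]
265 [(308, [5, 183, 183]), (316, [5, 184, 183]), (324, [7, 168, 170]), (332, [23, 124, 254]), (340, [29, 92, 255]), (348, [19, 127, 254]), (3
[... 728 characters left out ...]
, [5, 179, 127]), (236, [5, 177, 111]), (242, [6, 171, 58]), (248, [6, 167, 58])]
160 [(170, [7, 171, 103]), (176, [15, 152, 171]), (182, [4, 176, 103]), (188, [5, 184, 182]), (194, [5, 184, 182]), (200, [5, 182, 182]), (206, [5, 169, 74]), (212, [7, 169, 59]), (218, [7, 169, 59]), (224, [6, 164, 59]), (230, [6, 164, 59]), (236, [6, 169, 59]), (242, [6, 167, 58]), (248, [6, 169, 59])]
240 [(170, [7, 173, 103]), (176, [15, 152, 173]), (182, [4, 176, 94]), (188, [5, 181, 185]), (194, [5, 182, 184]), (200, [5, 182, 184]), (206, [5, 177, 134]), (212, [5, 176, 123]), (218, [5, 178, 122]), (224, [5, 177, 121]), (230, [5, 179, 121]), (236, [5, 178, 122]), (242, [5, 177, 121]), (248, [5, 178, 122])]
```

```bash
cat > fl.py <<'E'
from h import *
def flush(im,w):
    h=cv2.cvtColor(im,cv2.COLOR_RGB2HSV).astype(int)
    rows=range(190,284,3)
    def fit(us,z):
        q=np.array([onz(w,u,v,z)[:2] for u,v in zip(us,rows)]); l=cv2.fitLine(q.astype(np.float32),cv2.DIST_HUBER,0,1e-4,1e-4).ravel()
        a=np.degrees(np.arctan2(l[1],l[0])); a=(a+90)%180-90; return q,a
    # red rim -> last col with hue<=5 before 345 ; wood top: first/last col V>=245 & S<140
    r=[300+np.where((h[v,300:345,0]<=5)&(h[v,300:345,1]>165))[0][-1]+.5 for v in rows]
    fi=[315+np.where((h[v,315:380,2]>240)&(h[v,315:380,1]<145))[0][0]-.5 for v in rows]
    fo=[315+np.where((h[v,315:380,2]>240)&(h[v,315:380,1]<145))[0][-1]+.5 for v in rows]
    R,ar=fit(r,.115);I,ai=fit(fi,.04);O,ao=fit(fo,.04)
    print('rim edge ang %.2f fence inner %.2f outer %.2f'%(ar,ai,ao))
    for n,q in(('rim',R),('fi',I),('fo',O)): print(n,'by mm %.1f'%(1000*np.median(q@BY)))
    # front rim edge (-bx): last dark->bright row going down, at cols
    cols=range(90,270,6); fr=[182+np.where(h[182:200,u,2]>150)[0][0]-.5 for u in cols]
    q=np.array([onz(w,u,v,.115)[:2] for u,v in zip(cols,fr)]); l=cv2.fitLine(q.astype(np.float32),cv2.DIST_HUBER,0,1e-4,1e-4).ravel()
    print('front rim yaw %.2f'%((np.degrees(np.arctan2(l[1],l[0]))+180)%180-90),'bx mm %.1f -> centre bx %.1f'%(1000*np.median(q@BX),1000*np.median(q@BX)+46))
E
python3 -c "
from fl import *
flush(np.load('w8.npy'),eyes.camera_info('wrist')); print('home bx %.1f by %.1f'%(1000*HOME@BX,1000*HOME@BY))"
```

```text
rim edge ang 4.89 fence inner 4.97 outer 4.58
rim by mm 173.3
fi by mm 175.1
fo by mm 189.3
front rim yaw 4.34 bx mm 603.0 -> centre bx 649.0
home bx 647.5 by 127.4
```

Rim edge and fence coincide on the left, and yaw agrees within 0.3°. The back contact was hard, with force rising to about 9 N. I'll retreat upward and check once more.

```bash

python3 -m inch '[0,-0.12,0,0,0,-0.12,0,0,0,0,-0.2,0,0,0,-0.3,0,0,0,-0.5,0]'|grep -E 'wrist|tcp'
python3 -m inch '[0,0,-1,0,0,0,-1.5,0,0,0,-2,0,0,0,-2,0,0,0,-2,0]'|grep -E 'wrist|tcp'
python3 -m inch '[2.5,-1.5,-1,0,2.5,-1.5,-1,0,2.5,-1.5,-1,0,2.5,-1.5,0,0,0,0,0,0]'|grep -E 'wrist|tcp'
python3 - <<'E'
from h import *
S=eyes.camera_info('scene'); sc=eyes.read_camera('scene'); np.save('s9.npy',sc); T=eyes.camera_info('top'); tp=eyes.read_camera('top'); np.save('t9.npy',tp)
C=BX*.649+BY*.1273
print('scene pred rim',[np.round(proj(S,[*(C+.046*(a*BX+b*BY)),.115]),1) for a,b in((-1,-1),(-1,1),(1,1),(1,-1))])
h=cv2.cvtColor(sc,cv2.COLOR_RGB2HSV); m=(((h[:,:,0]<7)|(h[:,:,0]>172))&(h[:,:,1]>110)&(h[:,:,2]>30)).astype(np.uint8); k=np.zeros_like(m); k[230:360,390:475]=m[230:360,390:475]
c=max(cv2.findContours(k,0,2)[0],key=cv2.contourArea); print(cv2.approxPolyDP(cv2.convexHull(c),3,True)[:,0].tolist())
# profile across back side along pot centreline: from inside mouth over back rim to table
for off in(-.02,0,.02):
  row=[]
  for d in np.arange(.034,.072,.003):
    p=C+BX*d+BY*off; u,v=proj(S,[*p,.115]); row.append((round(d*1000),h[int(round(v)),int(round(u))].tolist()))
  print(off,row)
# fence profile to the right of pot, at z=.04
for off in(-.09,-.12):
  print('fence',off,[(round(d*1000),h[tuple(int(round(t)) for t in proj(S,[*(C+BX*d+BY*off),.04])[::-1])].tolist()) for d in np.arange(.036,.072,.003)])
# bystanders vs start
a=np.load('top0.npy').astype(int); d=np.abs(a-tp).max(2); print('top diff knife',d[262:285,335:402].max(),'seal',d[272:300,238:262].max())
E
```

```text
tcp_pos: [0.6399, 0.2222, 0.0767]
wrist_force: [0.5, -0.2, -0.2]
tcp_pos: [0.6403, 0.2224, 0.1638]
wrist_force: [0.9, 0.6, -0.1]
tcp_pos: [0.5411, 0.1523, 0.1936]
wrist_force: [-1.4, 0.1, -1.6]
scene pred rim [array([406.1, 266.5]), array([445.5, 257. ]), array([463. , 292.9]), array([421.8, 303.3])]
[[446, 258], [462, 293], [423, 304], [407, 267]]
-0.02 [(34, [5, 182, 115]), (37, [5, 180, 132]), (40, [5, 183, 162]), (43, [5, 184, 180]), (46, [5, 183, 156]), (49, [12, 164, 112]), (52, [12, 163, 141]), (55, [8, 165, 111]), (58, [6, 170, 108]), (61, [5, 167, 116]), (64, [6, 174, 113]), (67, [6, 172, 114]), (70, [6, 178, 110])]
0 [(34, [5, 178, 116]), (37, [5, 180, 115]), (40, [5, 182, 172]), (43, [5, 182, 181]), (46, [5, 182, 137]), (49, [6, 178, 89]), (52, [12, 163, 149]), (55, [8, 171, 121]), (58, [6, 174, 117]), (61, [6, 174, 116]), (64, [6, 171, 115]), (67, [6, 173, 106]), (70, [5, 167, 110])]
0.02 [(34, [5, 179, 81]), (37, [4, 180, 95]), (40, [5, 185, 138]), (43, [5, 182, 177]), (46, [5, 184, 143]), (49, [8, 171, 88]), (52, [12, 161, 127]), (55, [8, 165, 102]), (58, [4, 170, 93]), (61, [5, 175, 93]), (64, [5, 170, 93]), (67, [8, 163, 117]), (70, [10, 164, 159])]
fence -0.09 [(36, [68, 51, 60]), (39, [67, 55, 60]), (42, [77, 72, 57]), (45, [24, 61, 63]), (48, [11, 150, 195]), (51, [17, 134, 255]), (54, [17, 132, 254]), (57, [18, 130, 254]), (60, [17, 130, 255]), (63, [11, 158, 221]), (66, [11, 149, 149]), (69, [12, 151, 150])]
fence -0.12 [(36, [66, 60, 60]), (39, [64, 59, 61]), (42, [73, 70, 58]), (45, [69, 61, 59]), (48, [12, 152, 233]), (51, [15, 140, 255]), (54, [17, 133, 254]), (57, [17, 131, 254]), (60, [16, 134, 255]), (63, [12, 149, 246]), (66, [11, 148, 167]), (69, [12, 149, 149])]
top diff knife 26 seal 225
```

```bash
python3 - <<'E'
from h import *
a=np.load('scene0.npy').astype(int); b=np.load('s9.npy').astype(int); d=np.abs(a-b).max(2)
for n,(u,v) in dict(seal_pale=(393,198),red=(152,299),bed=(145,245),brush=(145,348),paste=(494,207),broc=(531,267),knife=(262,235)).items(): print(n,(d[v-18:v+18,u-20:u+20]>40).mean().round(3))
def c(i): m=((i[:,:,0]>170)&(i[:,:,1]>150)&(i[:,:,2]>100)&(i[:,:,2]<215))[178:218,375:412]; return np.argwhere(m).mean(0).round(1),m.sum()
print(c(a),c(b)); s=get_state(); print(s['clock'],s['finger_gap'])
E
```

```text
seal_pale 0.337
red 0.597
bed 0.002
brush 0.001
paste 0.0
broc 0.0
knife 0.0
(array([20.4, 19.2]), np.int64(576)) (array([20.3, 15.7]), np.int64(390))
31.1 0.016346942025574972
```

```bash
python3 - <<'E'
from h import *
def r(i):
    i=i.astype(int); m=((i[:,:,0]>140)&(i[:,:,1]<70)&(i[:,:,2]<70))[275:325,125:180]; return np.argwhere(m).mean(0).round(1),m.sum()
def y(i):
    h=cv2.cvtColor(i,cv2.COLOR_RGB2HSV); m=((h[:,:,0]>18)&(h[:,:,0]<35)&(h[:,:,2]>150)&(h[:,:,1]>40))[178:218,370:415]; q=np.argwhere(m); return q.min(0),q.max(0),m.sum()
for n in('scene0','s5','s6','s8','s9'):
    i=np.load(n+'.npy'); print(n,r(i),*y(i),i[299,152],i[299,135],i[320,152])
E
```

```text
scene0 (array([28.7, 30. ]), np.int64(41)) [ 5 12] [35 44] 491 [161  58  45] [208 122  84] [211 126  86]
s5 (array([17.4, 24.2]), np.int64(132)) [ 5 12] [35 38] 461 [130  48  38] [130  78  54] [191 114  78]
s6 (array([18.8, 26.4]), np.int64(32)) [ 5 12] [35 38] 463 [126  45  35] [129  78  55] [131  79  55]
s8 (array([20.4, 26.3]), np.int64(28)) [ 5 12] [35 38] 465 [150  54  41] [130  79  56] [131  80  55]
s9 (array([19.8, 24.8]), np.int64(38)) [ 5 12] [35 37] 361 [136  49  38] [136  81  57] [168 101  69]
```

The bystanders haven't moved; those pixel differences are only the arm's shadow.

```bash
python3 -c "
from h import *
print(env.hand_in())"
```

```text
the job is handed in; nothing more can be done
None
```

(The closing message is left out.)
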